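# Level the display shelf on the shop counter

## Robot

A 7-joint arm with a two-finger parallel gripper is mounted at the origin on the work surface. World frame = base frame: x ahead of the robot, y to its left, z up, the work surface at z = 0. Lengths are in mm, angles in rad, forces in N, time in s.
With the tool pointing down it reaches from about 350 to 775 mm from the base axis. Payload 3.1 kg.
Tool frame: the origin (TCP) lies at the very end of the fingers, on their centre line; the grasp point (between the pads) lies 19 mm behind it (manip.grasp_offset is the distance from the TCP to the grasp point, in mm); z points along the fingers, y is the direction in which the jaws open and shut (so a half turn about z gives the same grasp; the last joint's range is limited). The gripper opens to 85 mm and grips with 20 to 120 N. Pads are 22 mm wide; open, the fingers measure 114 mm over their backs; the gripper's body (76 mm by 85 mm) begins 54 mm behind the grasp point. The pads swing forward as they close: fully open they stand 13 mm farther back than shut.
Start: joints at [-1.239, 0.311, 0.014, 1.512, -0.004, 1.319, -0.027], TCP at [200.81, 512.048, 231.304] pointing down, gripper open.
Joint ranges: [-2.7, 2.7], [-0.3, 1.91], [-1.27, 1.3], [0.12, 2.57], [-1.44, 4.58], [0.2, 2.03], [-3.05, 3.05]. Speed limits (rad/s): [2.79, 2.79, 3.14, 3.14, 3.14, 3.14, 3.14].

## Interface

Orientations are given as a rotation vector (axis times angle).
In Python, from bench import manip gives the robot as it stands.
- The arm moves only by the shell command python3 -m crank 'ROWS' [FORCE]. ROWS is JSON, a list of rows, each a list of 5 numbers: the closure, from 0 (fully open) to 1 (shut), then the shift along the world's x, y, z in m, then the turn about the world's z in rad. A call has exactly 10 rows; each row shifts and turns the pose as measured when the row begins; what a row does not reach is not made up. A row lasts 1/8 s, in which the tool goes at most 62.5 mm and 10.7 degrees, less where a joint would pass 70% of its speed; a pose out of reach is approached as far as the arm can. A call with a gripper value outside its range is refused whole. The fingers move at their own pace and stop on an object; FORCE is the grip in N (left out, the last holds). Time passes only in rows, so rows that do not move let the fingers close, or fill a call up. It gives the time, the measured TCP pose, the force and the opening at its end, in the units of the state.
- manip.read_state(): the state, without advancing time (a new reading comes with each control period).
- manip.camera(name): name is "side" or "top"; returns a dict with "img" (420x560x3 uint8, red, green, blue), "mtx" (3x3 intrinsics, pixels), "distortion" ([k1, k2, p1, p2, k3] as OpenCV has them; the pictures are not rectified), "view" (4x4, takes a point from world to camera coordinates). Camera axes: x right, y down, z forward; pixel columns grow to the right and rows downward; lengths in mm; the calibration is good to about 2 mm. A picture is of the moment at which its call begins. There is no depth.
- manip.sign_off(): hands the job in, once; it reports no verdict.
Trained networks look in the newest picture that a camera, given by its name, has taken for a name from the list of things; names that differ only in an ending like _2 or _b are one class to them, and where a whole thing is asked for, a point or a joint stands for the part that bears it (a point fixed in the world has none). Each returns a list of dicts, best first, with "confidence" (0 to 1); they miss things now and then, are a little off and sometimes report something else, mostly with a low value. They report only what shows in the picture. A call takes as long as a camera call. They do not tell look-alikes from the thing itself.
- manip.look_for(thing, camera): "point" ([x, y, z] in mm, in world coordinates, good to about 4 mm: the middle of the surface that is visible of it).
- manip.landmark_of(thing, camera): "point" ([x, y, z] in mm, in world coordinates, good to about 4 mm: a listed point, or the origin of a listed thing).
The state is a dict: "t": time; "joint_positions": joint angles; "joint_velocities": joint speeds; "effort": joint torques, N m; "eef_pos": TCP position; "tcp_rot": TCP orientation; "force": force on the tool from outside, world axes, zero at the start; "ft_torque": the same for the moment, N m; "finger_gap": finger opening in mm.
Only numpy, scipy, OpenCV 4.12 (cv2) and the standard library are available. Lean on these libraries where they do the work, as an engineer would, in place of code of your own. Each camera call takes 0.05 s, during which the arm holds its last target.

## Task

Slide the flat spirit level along the display shelf, fork first between the guide rails, until it is fully home round the stem under the knob's collar. Hold the levelling-foot knob, press it down so that its collar clamps the level while the bubble is still off centre, and turn it clockwise (from above) until the bubble is centred between its marks. Finish while holding the knob, still pressed down, and leave the bottle, the tin and the wooden box alone.

Things in the scene. Friction and masses are not known exactly. Their poses are not given: they have to be found in the camera images.
- level: Loose spirit level, 0.2-0.35 kg, flat on the counter at first. Its sole is an aluminium slab 44 wide (x), 200 long (y), 10 thick; origin: centre of its underside, z up. The +y end is a fork: open slot 18 wide, y = +70 to +100 mm.
- grip (a point): Middle of the level's grey plastic vial block, 25 mm above the underside, level's axes. Grip the block across its 30 width (x); 76 long (y), 28 tall: its foot, the slab's top, is 15 mm below this point, its top face with the green vial 13 mm above. The slab sticks out 7 mm beyond it on each side.
- fork (a point): Point on the level's underside, 76 mm along +y from its origin, axes of the level: on the stem's axis when the level is fully home, the stem touching the end of the fork slot.
- seat (a point): Point on the display shelf's top face, on the axis of knob and stem; x across, y along the shelf to its knob end, z normal to it. Wooden board 110 wide (x +-55 mm), 320 long (y -282 to +38), top about 75 mm above the counter. It pivots on legs at y = -262 mm; its knob end rests on the levelling foot and starts 2 to 5 mm too high.
- mouth (a point): Middle of the flared mouth of the guide rails on the shelf's top face, 115 mm before the seat; axes of the seat. Two aluminium rails 8 mm high, 47 mm apart inside, run along y from 25 to 145 mm past this point; the flare is the first 25 mm. The 44 mm sole fits between them.
- knob: Ribbed round black knob on a 12 mm stem; origin on its axis under its collar, z up. Collar 48 diameter, 4 thick; grip drum 40 diameter, z = 6 to 36 mm, flat top. Unpressed, the collar is 13.5 mm above the board: the 10 mm sole passes below it. Sprung: down 3.5 mm at 3 to 5 N, then it bears on the sole; push with about 10 N in all. It springs up when let go.
- knob_top (a point): Centre of the knob's top. Turning it clockwise seen from above lowers the shelf's knob end, knob included, by 4 mm per rad and moves the bubble about 11 mm per rad towards the level's -y. Friction 0.15 to 0.25 Nm; it stays as turned. 0.5 to 1.3 rad are needed.
- bubble (a joint): Bubble's place along the vial, m: 0 = midway between the two black marks, positive towards the fork. It floats to the higher end, 0.7 m per rad of tilt, travels 20 mm either way, and settles in about 1.5 s. Bubble 16 mm long, marks 23 mm apart (centres), 1.6 thick.
- milk: Bystander: white milk bottle, 68 diameter, 190 tall; origin at the centre of its underside.
- tin: Bystander: red-labelled food tin, 74 diameter, 100 tall; origin at the centre of its underside.
- woodbox: Bystander: closed wooden box 104 x 154 x 65; origin at the centre of its underside.
Things that resemble listed ones, but are neither listed nor needed, are in the scene too. There is more than one size of the level; the one meant has the size given above.

How it is judged:
By the outcome, as a careful person would: the job done as asked, in the order asked, and still so for the second after the job is handed in, while the arm keeps its last pose, push and grip.
It also fails if it takes over 61 s, if anything falls off the work surface, if the arm or the gripper's body presses on something with over 40 N, if the wrist force passes 120 N, or if a joint passes its speed limit or range.

## Working session

There is one attempt and no reset: what is moved stays moved. The work goes in short steps, Python scripts to look and compute and a shell command to move; the robot and the scene stay as the last step left them, time stands still between calls to the robot, and variables do not carry over. Pictures are saved under pics/ and viewed, and the job is handed in when it is done.

```bash
ls; mkdir -p pics; python3 - <<'E'
from bench import manip
import cv2
for c in ("side","top"):
    d=manip.camera(c); cv2.imwrite(f"pics/{c}0.png",d["img"][:,:,::-1])
    print(c,d["mtx"].tolist(),d["distortion"],d["view"])
    for n in ("level","grip","fork","seat","mouth","knob","knob_top","milk","tin","woodbox"):
        print(n,[(round(r["confidence"],2),[round(float(v)) for v in r["point"]]) for r in manip.landmark_of(n,c)][:4])
s=manip.read_state();print(s)
E
```

```text
pics
side [[394.963596523598, 0.0, 276.6312338569636], [0.0, 394.963596523598, 214.21541562555396], [0.0, 0.0, 1.0]] [0.02708896 0.         0.         0.         0.        ] [[ 8.52476737e-01 -5.22449507e-01  1.81638495e-02 -4.33433915e+02]
 [-2.85823630e-01 -4.94905491e-01 -8.20593326e-01  2.53970517e+02]
 [ 4.37707968e-01  6.94345064e-01 -5.71223833e-01  7.65175562e+02]
 [ 0.00000000e+00  0.00000000e+00  0.00000000e+00  1.00000000e+00]]
level [(0.78, [755, 326, -3]), (0.61, [421, 28, -2]), (0.56, [299, 194, 4]), (0.21, [408, 102, -3])]
grip [(0.97, [780, 292, 33]), (0.92, [428, -1, 27]), (0.75, [313, 214, 17])]
fork [(0.93, [410, 104, 3]), (0.77, [277, 145, 1]), (0.63, [683, 409, -5]), (0.51, [621, -46, 75])]
seat [(0.68, [606, 65, 76])]
mouth [(0.6, [622, -46, 76])]
knob [(0.86, [605, 70, 94])]
knob_top [(0.58, [605, 68, 127]), (0.29, [675, -338, 0])]
milk [(0.78, [671, -342, 1])]
tin [(0.96, [481, -316, 4])]
woodbox [(0.77, [528, 490, -4])]
top [[461.5367495749727, 0.0, 282.26890593700637], [0.0, 461.5367495749727, 200.55654050498845], [0.0, 0.0, 1.0]] [-0.1057526  0.         0. 
[... 778 characters left out ...]
488, -1])]
{'t': 1.1, 'joint_positions': array([-1.23866369,  0.31092372,  0.01399109,  1.51149827, -0.00442308,
        1.31917594, -0.0272101 ]), 'joint_velocities': array([-0.00084843,  0.00115999, -0.00048171, -0.00089676,  0.00021315,
        0.00099064, -0.0005303 ]), 'effort': array([ 1.04275398e-04, -3.79816496e+01,  1.45939440e-01, -2.30865651e+01,
        1.21428107e-02,  1.93527623e-03,  1.81803159e-06]), 'eef_pos': array([200.81968214, 512.05323096, 231.29146726]), 'tcp_rot': array([5.83695812e-01, 3.08689165e+00, 4.05691403e-05]), 'force': array([ 0.77396737,  0.10137137, -0.35376309]), 'ft_torque': array([-0.00035666,  0.00083912, -0.03999519]), 'finger_gap': 85.42623953295463}
```

View pictures.

View pics/side0.png

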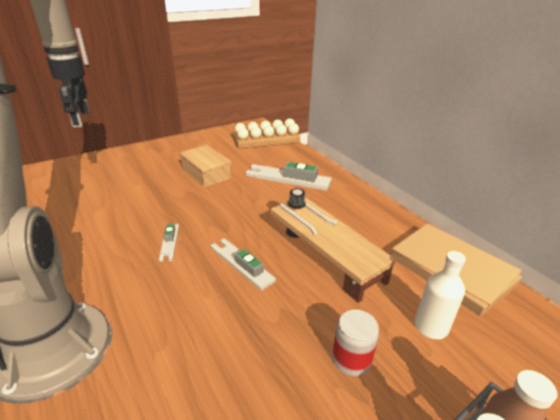

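View pics/top0.png

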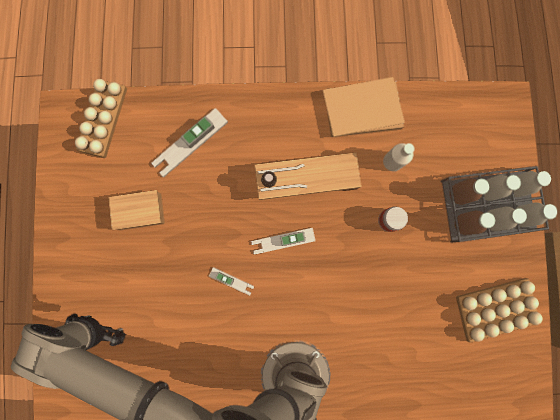

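```bash
python3 - <<'E'
import cv2,numpy as np
a=cv2.imread("pics/top0.png");b=cv2.imread("pics/side0.png")
c1=cv2.resize(a[220:300,200:325],None,fx=6,fy=6,interpolation=cv2.INTER_CUBIC)
cv2.imwrite("pics/crop1.png",c1)
c2=cv2.resize(a[145:205,245:370],None,fx=6,fy=6,interpolation=cv2.INTER_CUBIC)
cv2.imwrite("pics/crop2.png",c2)
E
```

```text
(no output)
```

View pics/crop1.png

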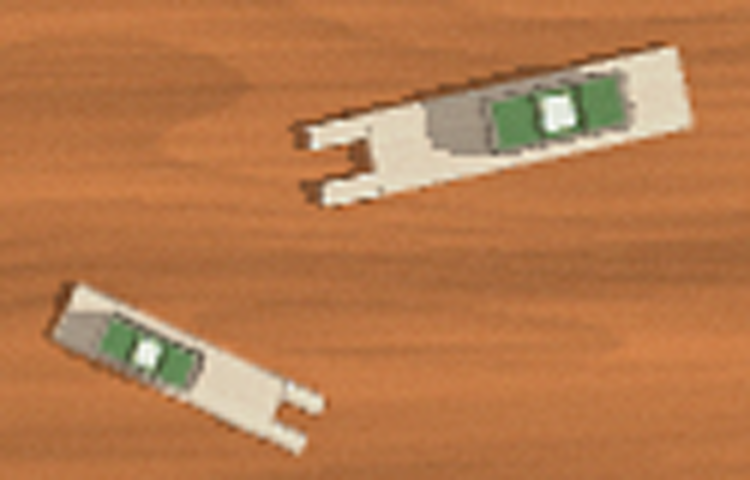

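View pics/crop2.png

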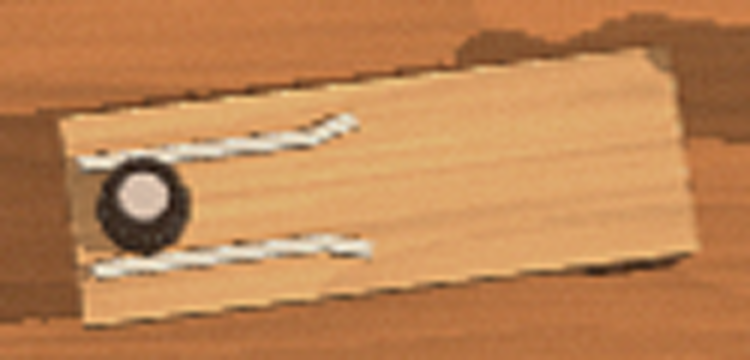

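```bash
cat > h.py <<'E'
import cv2,numpy as np
from bench import manip
def unproj(d,px,z):
    px=np.array(px,float).reshape(-1,1,2)
    n=cv2.undistortPoints(px,d["mtx"],np.array(d["distortion"]))[:,0]
    V=np.array(d["view"]);R=V[:3,:3];t=V[:3,3];C=-R.T@t
    r=np.c_[n,np.ones(len(n))]@R
    return C+r*((z-C[2])/r[:,2])[:,None]
def proj(d,P):
    V=np.array(d["view"]);P=np.array(P,float).reshape(-1,3)
    return cv2.projectPoints(P,cv2.Rodrigues(V[:3,:3])[0],V[:3,3],d["mtx"],np.array(d["distortion"]))[0][:,0]
def crop(d,x0,y0,x1,y1,f,name):
    cv2.imwrite(name,cv2.resize(d["img"][y0:y1,x0:x1,::-1],None,fx=f,fy=f,interpolation=cv2.INTER_CUBIC))
E
python3 - <<'E'
from h import *
d=manip.camera("top")
c=lambda L,o:[[(x+.5)/6-.5+o[0],(y+.5)/6-.5+o[1]] for x,y in L]
print("mid",unproj(d,c([(676,45),(692,128),(327,207),(305,122)],(200,220)),10)[:,:2].round(1).tolist())
print("small",unproj(d,c([(76,283),(52,335),(300,453),(325,405)],(200,220)),8)[:,:2].round(1).tolist())
print("large",unproj(d,[(152,163),(161,175),(227,121),(217,109)],10)[:,:2].round(1).tolist())
B=unproj(d,c([(60,118),(655,46),(697,250),(88,325)],(245,145)),77)
print("board",B[:,:2].round(1).tolist())
print("knobtop",unproj(d,c([(143,197)],(245,145)),128).round(1))
print("rails",unproj(d,c([(80,163),(300,140),(355,120),(95,272),(325,242),(370,252)],(245,145)),85)[:,:2].round(1).tolist())
def ang(p,q): v=np.subtract(q,p)[:2]; return np.degrees(np.arctan2(-v[0],v[1]))
P=unproj(d,c([(676,45),(692,128),(327,207),(305,122)],(200,220)),10)
print(ang(P[0],P[3]),ang(P[1],P[2]),P.mean(0)); print(ang(B[1],B[0]),ang(B[2],B[3]),B.mean(0))
for n in ("bubble",):
  for cam in("top",):
    print(n,[(round(r["confidence"],2),[round(float(v)) for v in r["point"]]) for r in manip.landmark_of(n,cam)])
E
```

```text
mid [[465.0, -66.3], [420.7, -73.4], [383.8, 120.8], [428.9, 131.6]]
small [[346.8, 254.3], [319.7, 267.4], [255.3, 137.7], [280.0, 124.0]]
large [[685.7, 448.8], [645.2, 418.7], [820.1, 202.4], [862.0, 235.2]]
board [[659.6, 111.1], [691.1, -198.5], [583.4, -215.4], [551.8, 98.7]]
knobtop [[608.6  68.6 128. ]]
rails [[634.3, 101.0], [643.8, -11.9], [653.6, -40.5], [577.9, 94.4], [590.6, -23.2], [584.9, -46.0]]
10.326634499852165 10.752953608649959 [424.58201364  28.18225679  10.        ]
5.803042343735183 5.7505631717017796 [621.46428482 -50.99760039  77.        ]Traceback (most recent call last):
  File "<stdin>", line 16, in <module>
ValueError: it knows: fork, grip, knob, knob_top, level, milk, mouth, seat, tin, woodbox
```

```bash
python3 -m crank '[[0,0.023,-0.051,-0.008,-0.1],[0,0.023,-0.051,-0.008,-0.1],[0,0.023,-0.051,-0.008,-0.1],[0,0.023,-0.051,-0.008,-0.1],[0,0.023,-0.051,-0.008,-0.1],[0,0.023,-0.051,-0.008,-0.1],[0,0.023,-0.051,-0.008,-0.1],[0,0.023,-0.051,-0.008,-0.1],[0,0.023,-0.051,-0.008,-0.1],[0,0.023,-0.051,-0.008,-0.1]]' 30
cat >> h.py <<'E'
from scipy.spatial.transform import Rotation as Rn
def yaw(s):
    y=Rn.from_rotvec(s["tcp_rot"]).as_matrix()[:,1]
    a=np.degrees(np.arctan2(y[1],y[0])); return (a+90)%180-90
def st():
    s=manip.read_state(); print(round(s["t"],2),s["eef_pos"].round(1),"jaw",round(yaw(s),2),"F",s["force"].round(1),"T",s["ft_torque"].round(2),"gap",round(s["finger_gap"],1)); return s
E
python3 -c "
from h import *;st()"
```

```text
t: 2.4
eef_pos: [434.8, -7.6, 152.1]
tcp_rot: [2.012, 2.404, 0.023]
force: [1.4, 1.1, -0.3]
finger_gap: 85.2
2.4 [434.8  -7.6 152.1] jaw 10.13 F [ 1.4  1.1 -0.3] T [ 0.04 -0.03  0.09] gap 85.2
```

```bash
python3 -m crank '[[0,-0.003,0.004,-0.02,0.005],[0,-0.002,0.003,-0.02,0],[0,0,0,-0.02,0],[0,0,0,-0.02,0],[0,0,0,-0.02,0],[0,0,0,-0.015,0],[0,0,0,-0.01,0],[0,0,0,0,0],[0,0,0,0,0],[0,0,0,0,0]]'
python3 - <<'E'
from h import *
s=st();d=manip.camera("top");print(proj(d,[s["eef_pos"]]))
crop(d,220,200,345,295,6,"pics/c3.png")
d=manip.camera("side");print(proj(d,[s["eef_pos"]]))
crop(d,180,190,305,285,6,"pics/c4.png")
E
```

```text
t: 3.65
eef_pos: [434.6, -6.8, 26.2]
tcp_rot: [2.016, 2.389, 0.03]
force: [0.7, -1.0, -0.4]
finger_gap: 85.4
3.65 [434.6  -6.8  26.2] jaw 9.68 F [ 0.7 -1.  -0.4] T [-0.05 -0.03 -0.03] gap 85.4
[[294.10105025 236.85290912]]
[[251.7762355  261.35656489]]
```

View pics/c3.png

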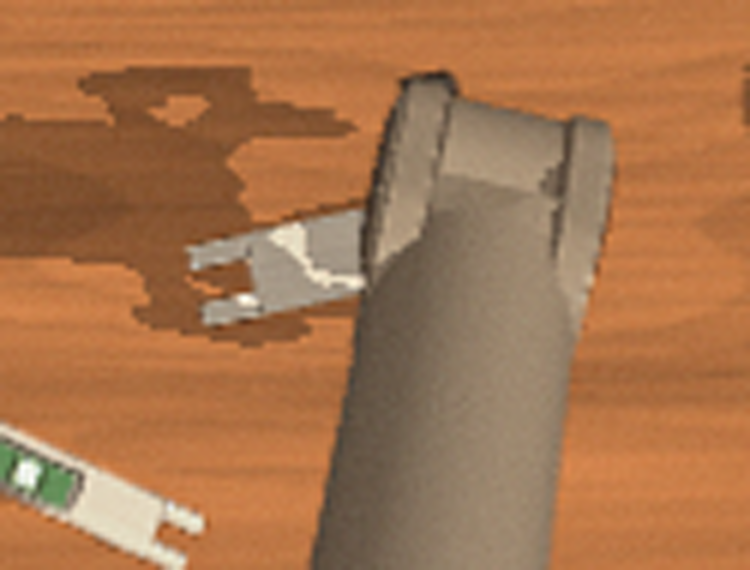

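View pics/c4.png

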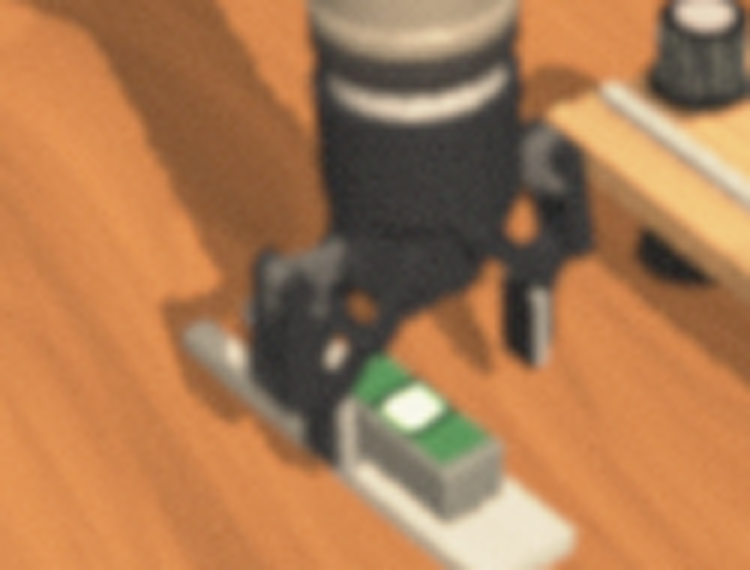

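```bash
python3 - <<'E'
from h import *
d=manip.camera("top")
c=lambda L,o:[[(x+.5)/6-.5+o[0],(y+.5)/6-.5+o[1]] for x,y in L]
print(unproj(d,c([(558,112),(490,125),(628,98)],(200,220)),38).round(1).tolist())
d=manip.camera("side")
print(unproj(d,c([(413,408),(500,445),(440,470)],(180,190)),38).round(1).tolist())
E
```

```text
[[429.9, -1.5, 38.0], [424.1, 34.0, 38.0], [436.3, -38.2, 38.0]]
[[428.0, -3.0, 38.0], [446.7, -38.8, 38.0], [420.1, -39.5, 38.0]]
```

```bash
python3 -m crank '[[0,-0.006,0.005,0,0.014],[0,0,0,-0.006,0],[0,0,0,-0.005,0],[0,0,0,0,0],[0.3,0,0,0,0],[0.6,0,0,0,0],[1,0,0,0,0],[1,0,0,0,0],[1,0,0,0,0],[1,0,0,0,0]]' 30
python3 - <<'E'
from h import *
s=st()
d=manip.camera("side");print(proj(d,[s["eef_pos"]]))
crop(d,180,190,305,285,6,"pics/c5.png")
E
```

```text
t: 5.1
eef_pos: [428.1, -1.4, 14.5]
tcp_rot: [1.998, 2.405, 0.031]
force: [0.8, -0.3, 0.9]
finger_gap: 29.5
5.1 [428.1  -1.4  14.5] jaw 10.56 F [ 0.8 -0.3  0.9] T [-0.02  0.07  0.04] gap 29.5
[[248.35688984 264.67860143]]
```

View pics/c5.png

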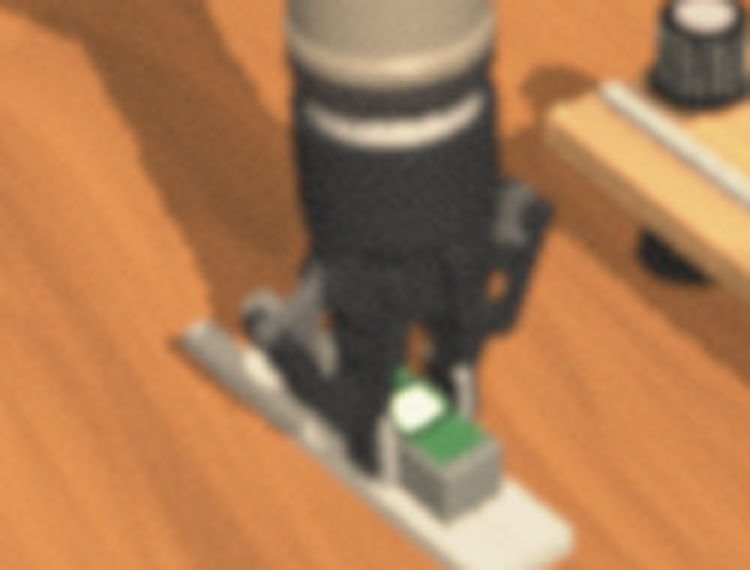

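```bash
python3 -m crank '[[1,0,0,0.03,0],[1,0,0,0.04,0],[1,0.01,-0.01,0.04,0],[1,0.03,-0.026,0.005,-0.02],[1,0.035,-0.03,0,-0.02],[1,0.035,-0.03,0,-0.02],[1,0.035,-0.03,0,-0.02],[1,0.025,-0.022,0,0],[1,0.01,-0.01,0,0],[1,0,0,0,0]]'
python3 - <<'E'
from h import *
s=st()
d=manip.camera("side")
crop(d,240,150,400,300,5,"pics/c6.png")
d=manip.camera("top")
crop(d,240,140,380,210,5,"pics/c7.png")
E
```

```text
t: 6.4
eef_pos: [605.2, -161.5, 124.6]
tcp_rot: [2.099, 2.336, 0.016]
force: [-0.8, 0.7, -1.8]
finger_gap: 29.5
6.4 [ 605.2 -161.5  124.6] jaw 6.1 F [-0.8  0.7 -1.8] T [ 0.02  0.03 -0.  ] gap 29.5
```

View pics/c6.png

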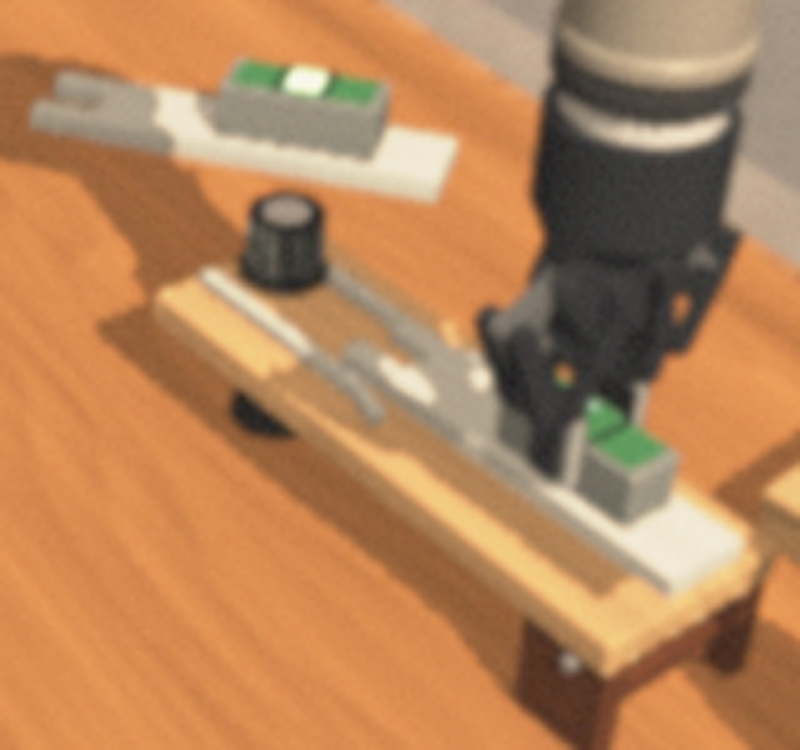

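View pics/c7.png

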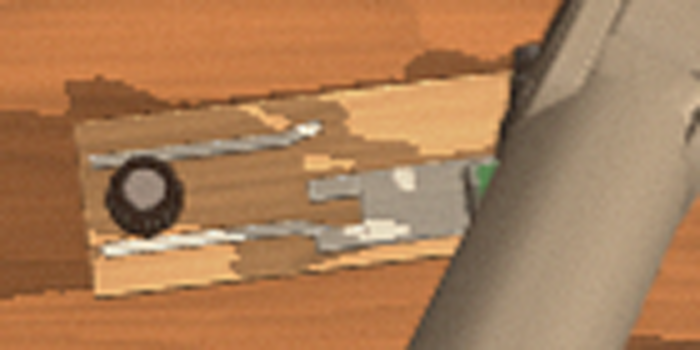

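```bash
python3 -m crank '[[1,0.024,-0.016,0,0],[1,0.008,-0.005,0,-0.005],[1,0,0,-0.01,0],[1,0,0,-0.01,0],[1,0,0,0,0],[1,0,0,0,0],[1,0,0,0,0],[1,0,0,0,0],[1,0,0,0,0],[1,0,0,0,0]]'
python3 - <<'E'
from h import *
s=st()
d=manip.camera("side")
crop(d,240,150,400,300,5,"pics/c8.png")
d=manip.camera("top")
crop(d,240,140,380,210,5,"pics/c9.png")
ax=np.array([-.101,.995,0])
# predicted slab outline top at this pose
o=s["eef_pos"]+29*ax-np.array([0,0,14.5]); x=np.array([.995,.101,0])
for z in (10,): print(proj(d,[o+100*ax+22*x+[0,0,z],o+100*ax-22*x+[0,0,z]]))
E
```

```text
t: 7.75
eef_pos: [633.2, -173.8, 102.9]
tcp_rot: [-2.092, -2.33, -0.021]
force: [-0.4, 0.5, -1.7]
finger_gap: 29.5
7.75 [ 633.2 -173.8  102.9] jaw 6.16 F [-0.4  0.5 -1.7] T [-0.05  0.02 -0.02] gap 29.5
[[305.02023467 167.42310802]
 [306.9335446  181.57586486]]
```

View pics/c8.png

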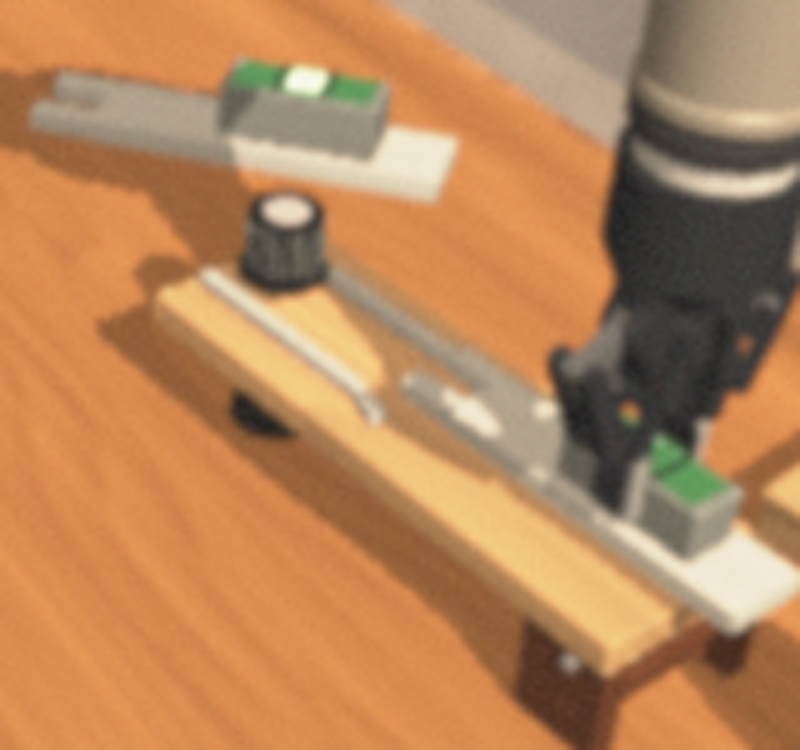

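View pics/c9.png

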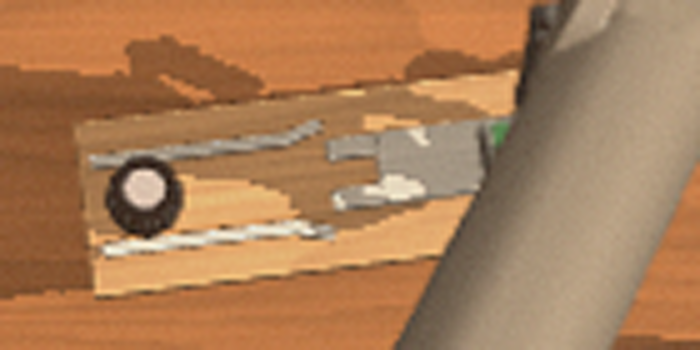

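```bash
python3 - <<'E'
from h import *
s=st();d=manip.camera("top");ds=manip.camera("side")
c=lambda L,o:[[(x+.5)/5-.5+o[0],(y+.5)/5-.5+o[1]] for x,y in L]
U=unproj(d,c([(92,162),(285,143)],(240,140)),86);L=unproj(d,c([(108,250),(305,230)],(240,140)),86)
F=unproj(d,c([(327,137),(335,208)],(240,140)),98.5)
k=unproj(d,c([(145,188)],(240,140)),129)[0]
ks=unproj(ds,c([(288,212)],(240,150)),129)[0]
print("U",U[:,:2],"L",L[:,:2],"F",F[:,:2],F[:,:2].mean(0),"knob",k,ks)
for P in(U,L): v=P[0]-P[1];print(np.degrees(np.arctan2(-v[0],v[1])))
ax=np.array([-np.sin(np.radians(5.8)),np.cos(np.radians(5.8))]);x=np.array([ax[1],-ax[0]])
S=np.array([607.5,68.8])
for n,P in(("U",U),("L",L),("F",F),("k",[k]),("ks",[ks]),("tcp",[s["eef_pos"]])):
    for p in P: q=p[:2]-S; print(n,"x",round(q@x,1),"y",round(q@ax,1))
# side: rails
R1=unproj(ds,c([(205,272),(355,388)],(240,150)),85);print("siderail near");
R2=unproj(ds,c([(335,275),(480,368)],(240,150)),85)
for p in list(R1)+list(R2): q=p[:2]-S; print("x",round(q@x,1),"y",round(q@ax,1))
E
```

```text
7.85 [ 633.1 -173.8  102.9] jaw 6.16 F [-0.1 -0.5 -1.8] T [-0.02  0.    0.  ] gap 29.7
U [[633.38001597 100.69640432]
 [642.5420079  -18.04485219]] L [[578.63905219  91.92987974]
 [588.21124024 -28.71839855]] F [[643.32744478 -43.15023559]
 [599.41469708 -46.63741939]] [621.37107093 -44.89382749] knob [609.11094781  67.99394873 129.        ] [605.55408897  63.23519153 129.        ]
4.41215993219945
4.5363226839894955
U x 29.0 y 29.1
U x 26.1 y -89.9
L x -26.4 y 25.9
L x -29.0 y -95.1
F x 24.3 y -115.0
F x -19.7 y -114.0
k x 1.5 y -1.0
ks x -2.5 y -5.3
tcp x 1.0 y -243.9
siderail near
x -28.7 y 27.8
x -32.2 y -94.9
x 24.8 y -14.3
x 28.3 y -118.6
```

```bash
python3 - <<'E'
from h import *
d=manip.camera("top")
a=cv2.imread("pics/top0.png").astype(float)
g=cv2.GaussianBlur(a[:,:,0]+a[:,:,1],(0,0),0.7)
def edge(p,q,z,col0,col1,sgn,val=None):
    pts=[]
    for c in range(col0,col1):
        y=p[1]+(q[1]-p[1])*(c-p[0])/(q[0]-p[0])
        rows=np.arange(int(round(y))-4,int(round(y))+5)
        gr=sgn*(g[rows+1,c]-g[rows-1,c])
        i=int(gr.argmax())
        if 0<i<len(gr)-1:
            den=gr[i-1]-2*gr[i]+gr[i+1]; o=.5*(gr[i-1]-gr[i+1])/den if den else 0
            pts.append((c,rows[i]+o))
    W=unproj(d,pts,z)
    for _ in range(3):
        f=np.polyfit(W[:,1],W[:,0],1);r=W[:,0]-np.polyval(f,W[:,1]);W=W[abs(r)<max(2*r.std(),.5)]
    print("deg",np.degrees(np.arctan(-f[0])).round(2),"x at y=0",f[1].round(1),"n",len(W),r.std().round(2)); return f
# crop2 corners -> px
k=lambda x,y,o=(245,145):((x+.5)/6-.5+o[0],(y+.5)/6-.5+o[1])
f1=edge(k(60,118),k(640,48),77,258,350,+1)
f2=edge(k(88,325),k(697,250),77,262,358,-1)
# rails: bright peak
def ridge(p,q,z,c0,c1):
    pts=[]
    for c in range(c0,c1):
        y=p[1]+(q[1]-p[1])*(c-p[0])/(q[0]-p[0]);rows=np.arange(int(round(y))-2,int(round(y))+3)
        v=a[rows,c,0];v=v-v.min();pts.append((c,(v*rows).sum()/v.sum()))
    W=unproj(d,pts,z);f=np.polyfit(W[:,1],W[:,0],1);r=W[:,0]-np.polyval(f,W[:,1])
    print("rail deg",np.degrees(np.arctan(-f[0])).round(2),f[1].round(1),r.std().round(2))
ridge(k(80,163),k(300,140),85,262,294);ridge(k(95,272),k(325,242),85,264,298)
# level edges
m1=edge((200+305/6,220+122/6),(200+676/6,220+45/6),10,255,310,+1)
m2=edge((200+327/6,220+207/6),(200+690/6,220+128/6),10,257,312,-1)
E
```

```text
deg 5.79 x at y=0 670.4 n 80 0.36
deg 5.64 x at y=0 561.7 n 95 0.45
rail deg 4.22 643.2 0.78
rail deg 5.85 588.1 0.49
deg 11.32 x at y=0 452.1 n 42 0.26
deg 10.67 x at y=0 406.8 n 48 0.25
```

```bash
python3 -m crank '[[1,-0.002,0,0,-0.008],[1,0,0,-0.004,0],[1,0,0,-0.004,0],[1,0,0,-0.002,0],[1,0,0,-0.002,0],[1,0,0,-0.002,0],[1,0,0,-0.001,0],[1,0,0,-0.001,0],[1,0,0,0,0],[1,0,0,0,0]]'
python3 -c "
from h import *;st()"
```

```text
t: 9.25
eef_pos: [630.9, -173.7, 89.9]
tcp_rot: [-2.102, -2.322, -0.023]
force: [-2.5, 1.4, 2.1]
finger_gap: 29.4
9.25 [ 630.9 -173.7   89.9] jaw 5.69 F [-2.5  1.4  2.1] T [ 0.08  0.32 -0.01] gap 29.4
```

```bash
python3 -m crank '[[0.5,0,0,0,0],[0.5,0,0,0,0],[0.5,0,0,0,0],[1,0,0,0,0],[1,0,0,0,0],[1,0,0,0,0],[1,-0.001,0.008,0,0],[1,-0.001,0.008,0,0],[1,-0.001,0.008,0,0],[1,0,0,0,0]]' 20
python3 - <<'E'
from h import *
s=st()
d=manip.camera("side")
crop(d,240,150,400,300,5,"pics/c10.png")
d=manip.camera("top")
crop(d,240,140,380,210,5,"pics/c11.png")
E
```

```text
t: 10.5
eef_pos: [628.9, -149.3, 89.5]
tcp_rot: [-2.105, -2.324, -0.023]
force: [0.2, 0.5, -0.2]
finger_gap: 30.1
10.5 [ 628.9 -149.3   89.5] jaw 5.68 F [ 0.2  0.5 -0.2] T [ 0.14 -0.06  0.02] gap 30.1
```

View pics/c10.png

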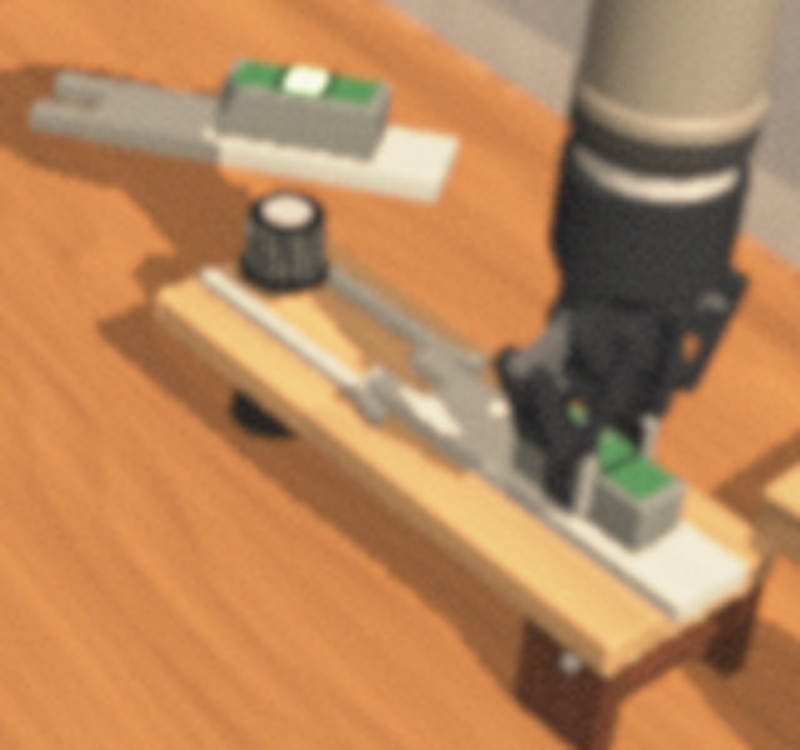

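View pics/c11.png

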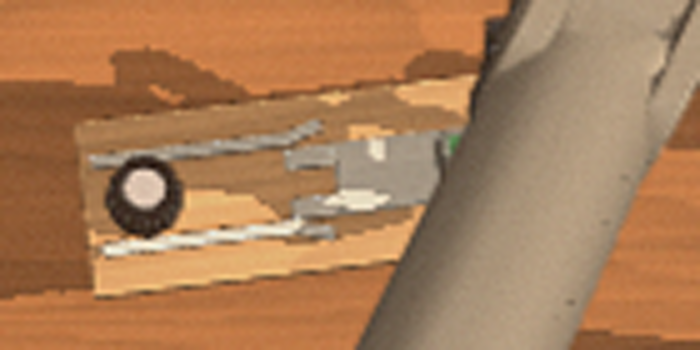

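```bash
python3 -m crank '[[1,-0.001,0,0,0],[1,-0.001,0.006,0,0],[1,-0.0006,0.006,0,0],[1,-0.0006,0.006,0,0],[1,-0.0006,0.006,0,0],[1,0,0,0,0],[1,0,0,0,0],[1,0,0,0,0],[1,0,0,0,0],[1,0,0,0,0]]' 20
python3 - <<'E'
from h import *
s=st()
d=manip.camera("side")
crop(d,260,180,360,260,8,"pics/c12.png")
d=manip.camera("top")
crop(d,250,150,350,200,8,"pics/c13.png")
E
```

```text
t: 11.85
eef_pos: [625.9, -125.9, 89.9]
tcp_rot: [-2.11, -2.324, -0.024]
force: [1.7, -1.4, -0.9]
finger_gap: 29.5
11.85 [ 625.9 -125.9   89.9] jaw 5.51 F [ 1.7 -1.4 -0.9] T [-0.04 -0.25 -0.01] gap 29.5
```

View pics/c13.png

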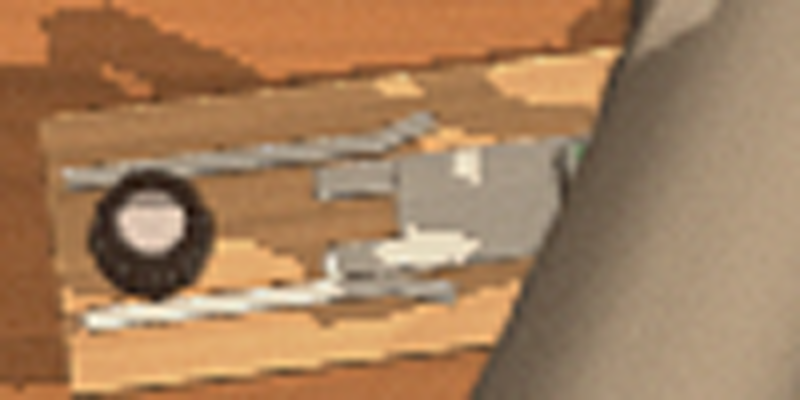

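View pics/c12.png

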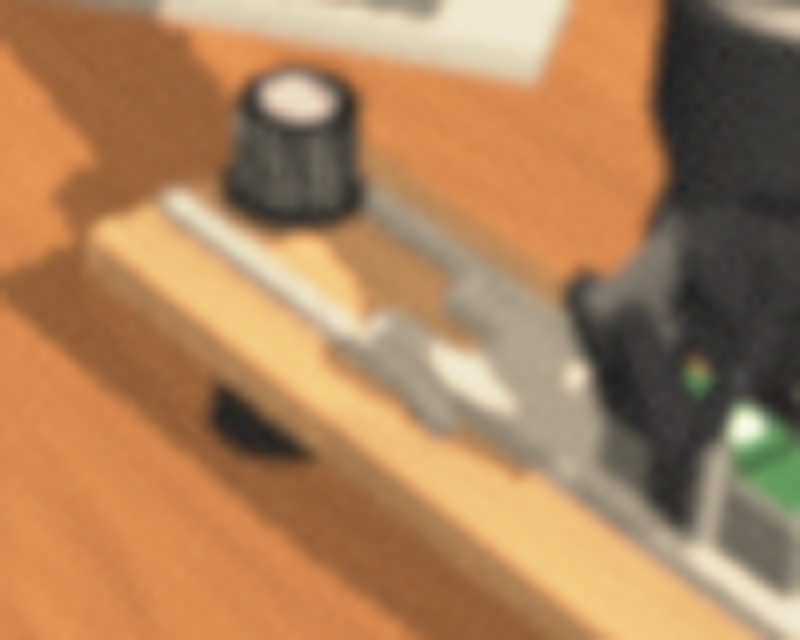

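```bash
python3 -m crank '[[1,-0.0005,0.008,0,0.001],[1,-0.0009,0.009,0.0001,0.001],[1,-0.0009,0.009,0.0001,0.001],[1,-0.0009,0.009,0.0001,0],[1,-0.0009,0.009,0.0001,0],[1,-0.0009,0.009,0.0001,0],[1,-0.0009,0.009,0.0001,0],[1,0,0,0,0],[1,0,0,0,0],[1,0,0,0,0]]' 20
python3 - <<'E'
from h import *
s=st()
d=manip.camera("side")
crop(d,260,180,360,260,8,"pics/c14.png")
d=manip.camera("top")
crop(d,250,150,350,200,8,"pics/c15.png")
E
```

```text
t: 13.2
eef_pos: [619.4, -58.5, 90.7]
tcp_rot: [-2.105, -2.328, -0.024]
force: [1.3, -0.3, 1.1]
finger_gap: 30.0
13.2 [619.4 -58.5  90.7] jaw 5.77 F [ 1.3 -0.3  1.1] T [ 0.11 -0.2  -0.11] gap 30.0
```

View pics/c14.png

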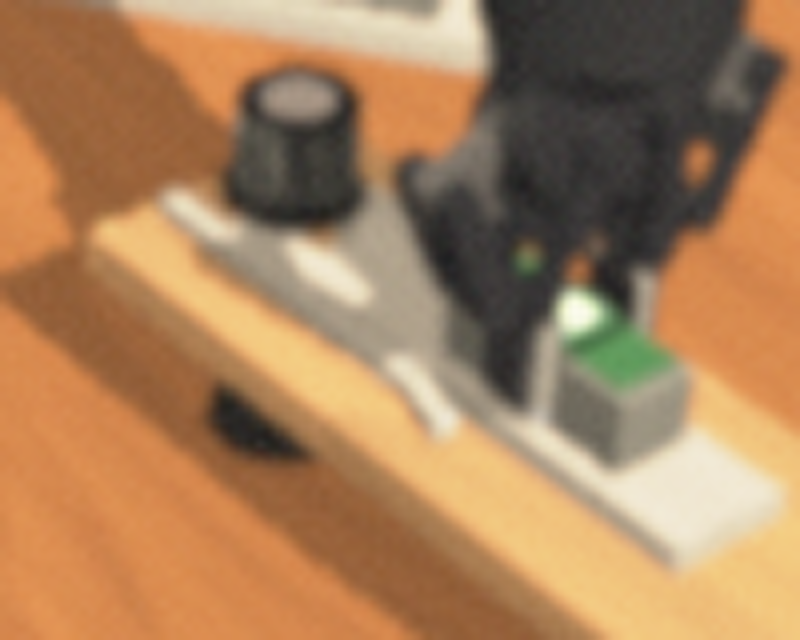

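View pics/c15.png

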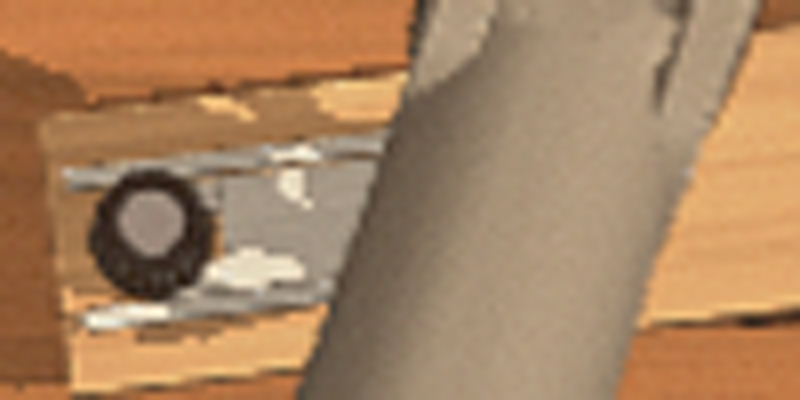

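```bash
python3 -m crank '[[1,-0.0006,0.008,0,0],[1,-0.0006,0.006,0.0001,0],[1,-0.0002,0.002,0,0],[1,-0.0002,0.002,0,0],[1,-0.0002,0.002,0,0],[1,-0.0002,0.002,0,0],[1,-0.0002,0.002,0,0],[1,-0.0002,0.002,0,0],[1,-0.0002,0.002,0,0],[1,-0.0002,0.002,0,0]]' 20
python3 - <<'E'
from h import *
s=st()
d=manip.camera("side")
crop(d,260,180,360,260,8,"pics/c16.png")
d=manip.camera("top")
crop(d,250,150,350,200,8,"pics/c17.png")
E
```

```text
t: 14.55
eef_pos: [616.7, -37.4, 91.5]
tcp_rot: [2.107, 2.319, 0.01]
force: [1.4, -4.2, -1.0]
finger_gap: 29.2
14.55 [616.7 -37.4  91.5] jaw 5.47 F [ 1.4 -4.2 -1. ] T [-0.89 -0.38  0.14] gap 29.2
```

View pics/c17.png

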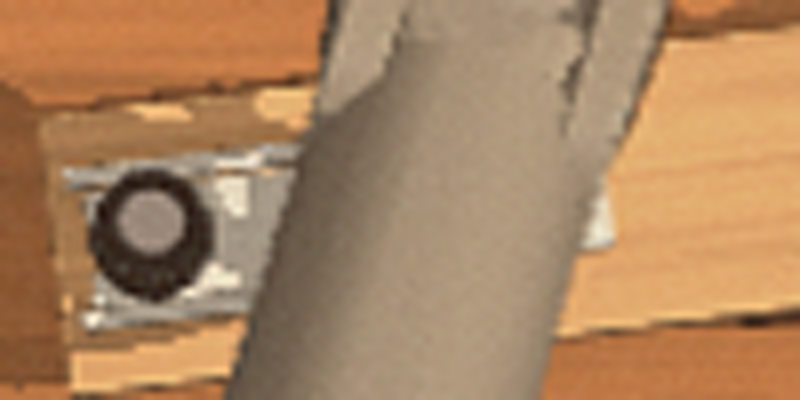

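View pics/c16.png

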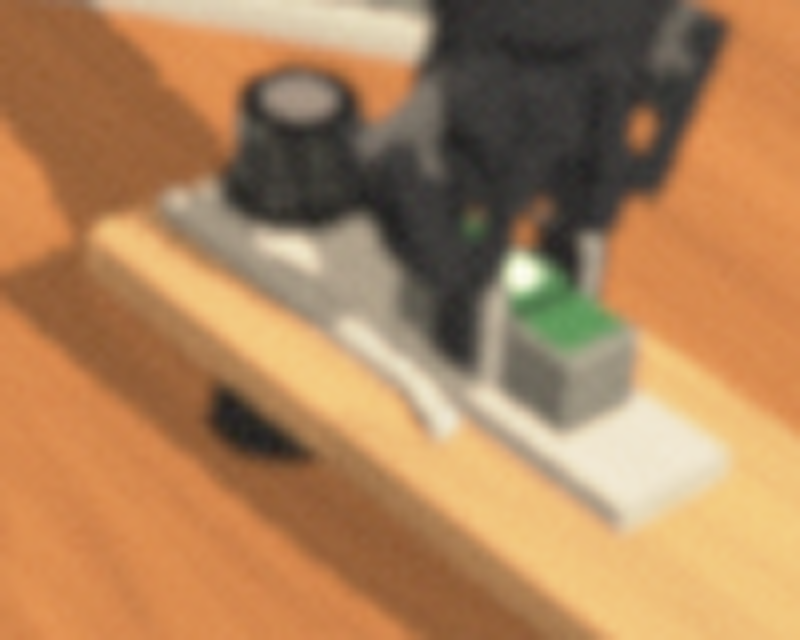

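```bash
python3 -m crank '[[1,-0.0004,0.004,-0.0005,0.003],[1,-0.0004,0.004,-0.0005,0],[1,-0.0004,0.004,-0.0005,0],[1,0,0,0,0],[0.5,0,0,0,0],[0,0,0,0,0],[0,0,0,0,0],[0,0,0,0.01,0],[0,0,0,0.03,0],[0,0,0,0.04,0]]' 20
python3 - <<'E'
from h import *
s=st()
E
```

```text
t: 15.9
eef_pos: [611.9, -31.1, 169.4]
tcp_rot: [2.104, 2.321, -0.01]
force: [0.7, -0.0, -1.0]
finger_gap: 85.3
15.9 [611.9 -31.1 169.4] jaw 5.6 F [ 0.7 -0.  -1. ] T [ 0.01  0.01 -0.  ] gap 85.3
```

```bash
python3 -m crank '[[0,-0.0005,0.014,0,0.1],[0,-0.0005,0.014,0,0.1],[0,-0.0005,0.014,0,0.1],[0,-0.0005,0.014,0,0.1],[0,-0.0005,0.014,0,0.1],[0,-0.0005,0.014,0,0.1],[0,-0.0005,0.012,0,0.1],[0,0,0,0,0],[0,0,0,0,0],[0,0,0,0,0]]' 20
python3 - <<'E'
from h import *
s=st()
d=manip.camera("side");print(proj(d,[s["eef_pos"]]))
crop(d,260,150,360,250,8,"pics/c18.png")
d=manip.camera("top");print(proj(d,[s["eef_pos"]]))
crop(d,250,150,350,200,8,"pics/c19.png")
E
```

```text
t: 17.15
eef_pos: [612.6, 65.1, 182.3]
tcp_rot: [1.152, 2.898, 0.015]
force: [-0.4, 0.0, -0.5]
finger_gap: 85.5
17.15 [612.6  65.1 182.3] jaw 46.65 F [-0.4  0.  -0.5] T [-0.03  0.02 -0.01] gap 85.5
[[300.17499602 172.4721692 ]]
[[269.27083831 172.83475205]]
```

View pics/c18.png

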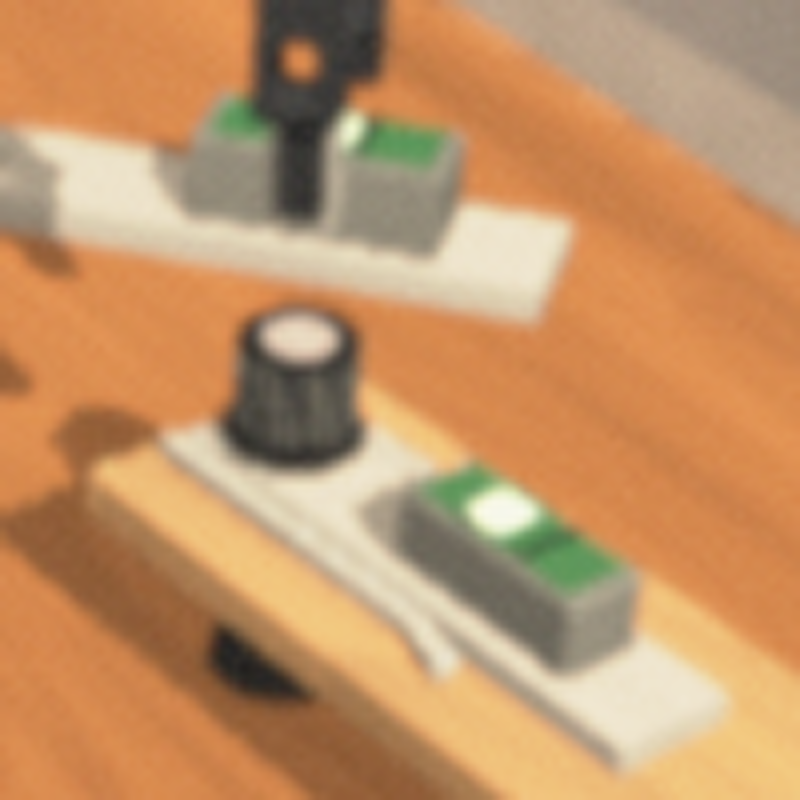

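View pics/c19.png

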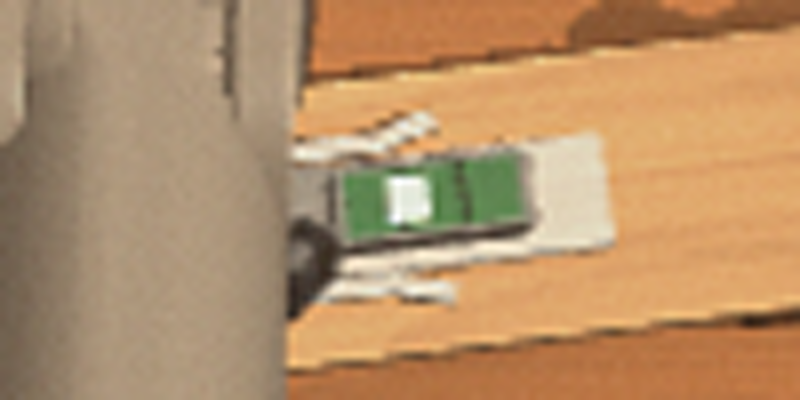

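```bash
python3 - <<'E'
from h import *
d=manip.camera("top");ds=manip.camera("side")
c=lambda L,o,f=8:[[(x+.5)/f-.5+o[0],(y+.5)/f-.5+o[1]] for x,y in L]
T=unproj(d,c([(600,135),(613,243)],(250,150)),86.5); k=unproj(d,c([(151,221)],(250,150)),128.5)[0]
col=unproj(d,c([(152,233)],(250,150)),94)[0]
print(T[:,:2],T.mean(0),"knob",k,col)
v=k-T.mean(0);print("knob-tail",np.hypot(v[0],v[1]), np.hypot(*(col-T.mean(0))[:2]))
Ts=unproj(ds,c([(730,705),(622,758)],(260,150)),86.5); ks=unproj(ds,c([(300,337)],(260,150)),128.5)[0]
print(Ts[:,:2],Ts.mean(0),ks,np.hypot(*(ks-Ts.mean(0))[:2]))
E
```

```text
[[ 646.10523194 -104.31812522]
 [ 603.92126136 -107.76062181]] [ 625.01324665 -106.03937351   86.5       ] knob [609.24517952  68.48181863 128.5       ] [610.5098568   68.64970846  94.        ]
knob-tail 175.2320702638422 175.29011289490785
[[ 641.06435515 -110.78078   ]
 [ 598.46032084 -114.11592137]] [ 619.76233799 -112.44835069   86.5       ] [606.57097548  65.32757413 128.5       ] 178.26466697154447
```

```bash
python3 -m crank '[[0,-0.005,0.002,0,0],[0,-0.001,0.001,-0.01,0],[0,0,0,-0.02,0],[0,0,0,-0.02,0],[0,0,0,-0.015,0],[0,0,0,-0.007,0],[0,0,0,-0.002,0],[0,0,0,0,0],[0,0,0,0,0],[0,0,0,0,0]]' 20
python3 - <<'E'
from h import *
s=st()
d=manip.camera("side");print(proj(d,[s["eef_pos"]]))
crop(d,260,150,360,250,8,"pics/c20.png")
E
```

```text
t: 18.6
eef_pos: [606.1, 69.1, 105.2]
tcp_rot: [1.15, 2.898, 0.017]
force: [0.2, -0.7, 0.1]
finger_gap: 85.3
18.6 [606.1  69.1 105.2] jaw 46.71 F [ 0.2 -0.7  0.1] T [-0.03  0.04  0.01] gap 85.3
[[295.66638081 198.7945623 ]]
```

View pics/c20.png

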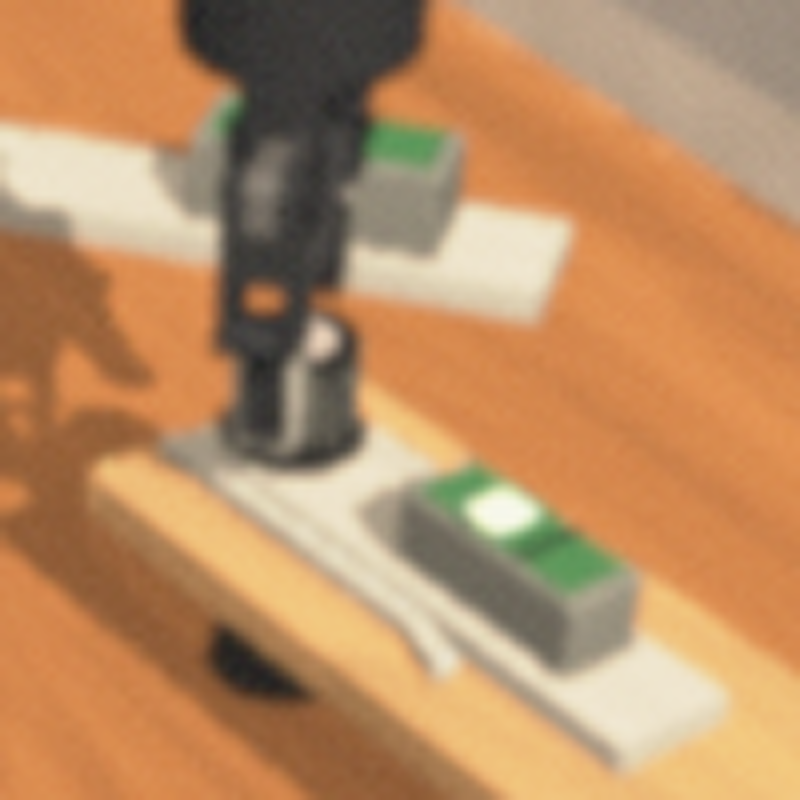

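```bash
python3 -m crank '[[0,0.0015,-0.001,-0.002,0],[0,0,0,-0.002,0],[0.3,0,0,0,0],[0.5,0,0,0,0],[0.7,0,0,0,0],[1,0,0,0,0],[1,0,0,0,0],[1,0,0,0,0],[1,0,0,0,0],[1,0,0,0,0]]' 40
python3 - <<'E'
from h import *
s=st()
d=manip.camera("side");print(proj(d,[s["eef_pos"]]))
crop(d,260,150,360,250,8,"pics/c21.png")
d=manip.camera("top")
crop(d,250,150,350,200,8,"pics/c22.png")
E
```

```text
t: 19.9
eef_pos: [607.9, 67.9, 101.4]
tcp_rot: [1.15, 2.897, 0.017]
force: [0.5, 0.9, 0.5]
finger_gap: 38.7
19.9 [607.9  67.9 101.4] jaw 46.71 F [0.5 0.9 0.5] T [-0.08  0.14  0.01] gap 38.7
[[296.43104424 200.04359779]]
```

View pics/c21.png

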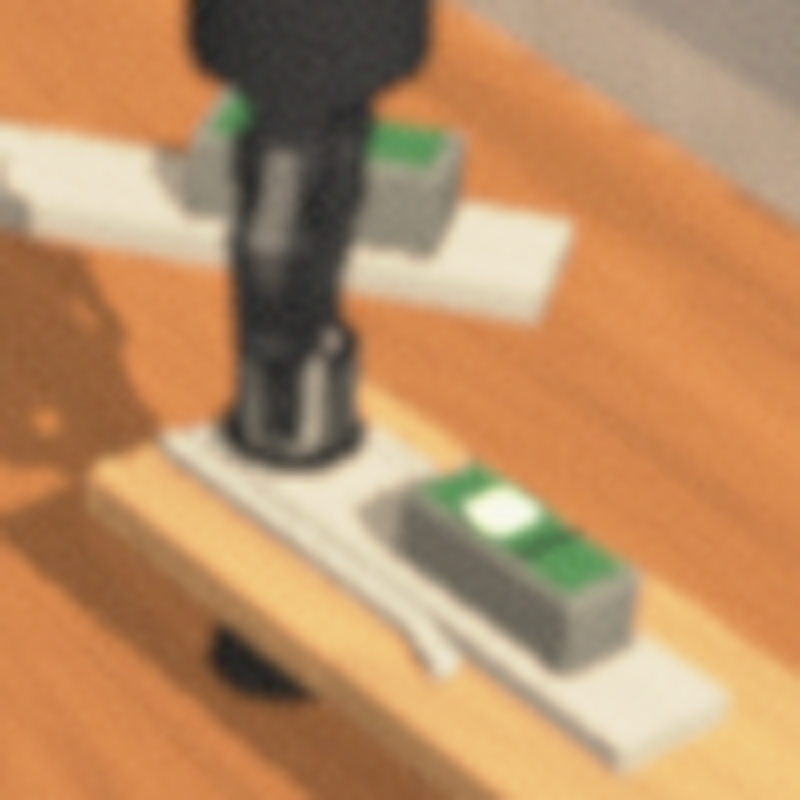

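View pics/c22.png

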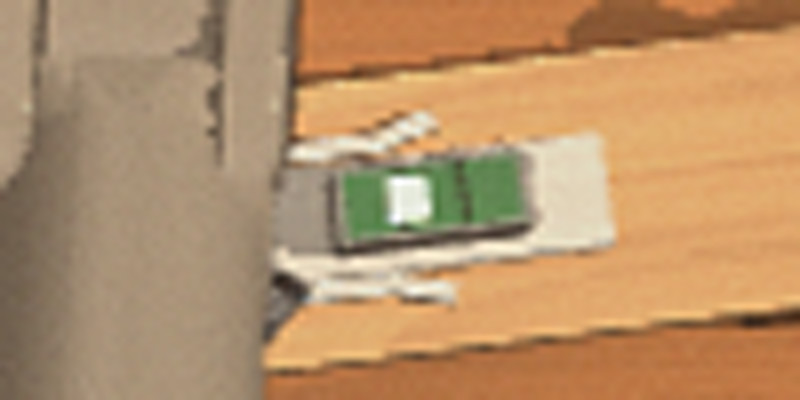

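```bash
python3 -m crank '[[1,0,0,-0.001,0],[1,0,0,-0.001,0],[1,0,0,-0.001,0],[1,0,0,-0.001,0],[1,0,0,-0.001,0],[1,0,0,-0.001,0],[1,0,0,-0.001,0],[1,0,0,-0.001,0],[1,0,0,-0.001,0],[1,0,0,-0.001,0]]' 60
python3 - <<'E'
from h import *
s=st()
E
```

```text
t: 21.25
eef_pos: [607.9, 68.0, 98.0]
tcp_rot: [1.15, 2.897, 0.021]
force: [-2.9, 0.5, 8.1]
finger_gap: 38.0
21.25 [607.9  68.   98. ] jaw 46.72 F [-2.9  0.5  8.1] T [-0.2   0.84  0.04] gap 38.0
```

```bash
python3 -m crank '[[1,0,0,-0.0015,0],[1,0,0,-0.0015,-0.05],[1,0,0,-0.0015,-0.06],[1,0,0,-0.0015,-0.06],[1,0,0,-0.0015,-0.06],[1,0,0,-0.0015,-0.06],[1,0,0,-0.0015,-0.06],[1,0,0,-0.0015,-0.06],[1,0,0,-0.0015,-0.06],[1,0,0,-0.0013,0]]' 60
python3 - <<'E'
from h import *
s=st()
d=manip.camera("side")
crop(d,260,150,360,250,8,"pics/c23.png")
d=manip.camera("top")
crop(d,250,150,350,200,8,"pics/c24.png")
E
```

```text
t: 22.5
eef_pos: [607.7, 68.1, 96.2]
tcp_rot: [1.801, 2.541, 0.015]
force: [-2.5, -0.2, 9.6]
finger_gap: 38.5
22.5 [607.7  68.1  96.2] jaw 19.34 F [-2.5 -0.2  9.6] T [-0.17  1.18 -0.14] gap 38.5
```

View pics/c23.png

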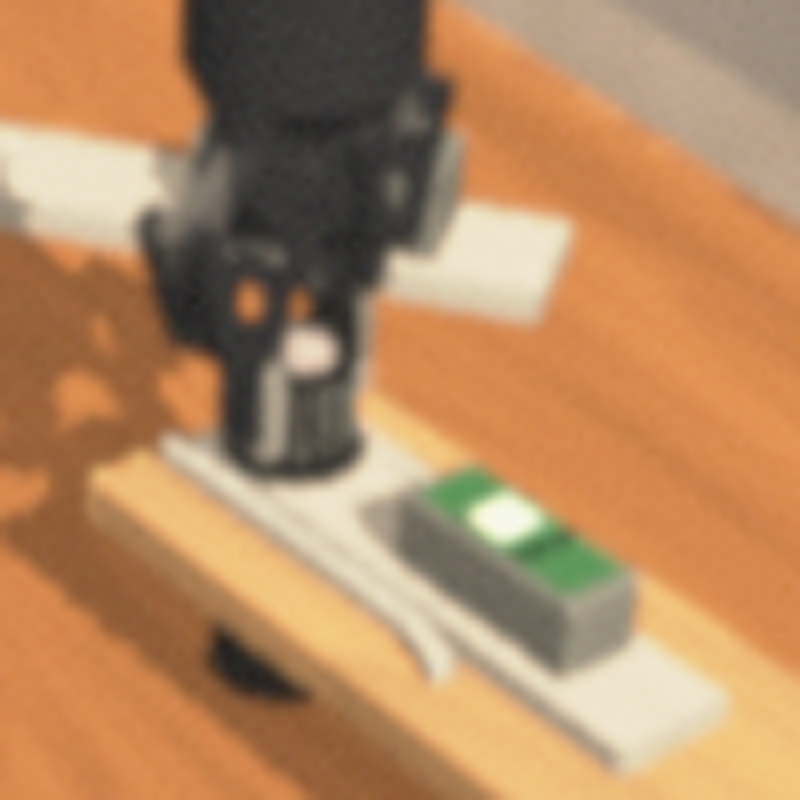

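View pics/c24.png

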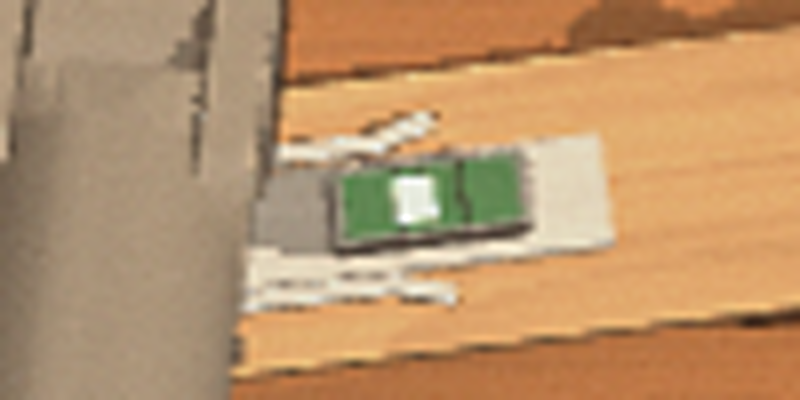

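```bash
python3 -m crank '[[1,0,0,-0.0013,0],[1,0,0,-0.0015,-0.06],[1,0,0,-0.0015,-0.06],[1,0,0,-0.0015,-0.06],[1,0,0,-0.0015,-0.06],[1,0,0,-0.0015,-0.06],[1,0,0,-0.0013,0],[1,0,0,-0.0013,0],[1,0,0,-0.0013,0],[1,0,0,-0.0013,0]]' 60
python3 -m crank '[[1,0,0,-0.0013,0],[1,0,0,-0.0013,0],[1,0,0,-0.0013,0],[1,0,0,-0.0013,0],[1,0,0,-0.0013,0],[1,0,0,-0.0013,0],[1,0,0,-0.0013,0],[1,0,0,-0.0013,0],[1,0,0,-0.0013,0],[1,0,0,-0.0013,0]]' 60
cat > bub.py <<'E'
from h import *
def bub(cam,roi,name):
    d=manip.camera(cam);x0,y0,x1,y1=roi
    im=d["img"][y0:y1,x0:x1].astype(float);yy,xx=np.mgrid[y0:y1,x0:x1]
    g=(im[:,:,1]-im[:,:,0]>20)   # green
    g=g.astype(np.uint8); n,lab,stt,_=cv2.connectedComponentsWithStats(cv2.dilate(g,np.ones((3,3))))
    reg=cv2.morphologyEx(g,cv2.MORPH_CLOSE,np.ones((9,9)))
    P=np.c_[xx[reg>0],yy[reg>0]].astype(np.float32)
    (c,sz,an)=cv2.minAreaRect(P)
    bx=cv2.boxPoints((c,sz,an)); e=[bx[1]-bx[0],bx[2]-bx[1]]; e=max(e,key=np.linalg.norm); L=np.linalg.norm(e)+1
    u=e/np.linalg.norm(e)
    if cam=="top" and u[0]>0: u=-u       # towards fork = left
    if cam=="side" and u[0]>0: u=-u
    w=np.clip(im.min(2)-130,0,None)*(cv2.dilate(reg,np.ones((1,1)))>0)
    b=np.array([(w*xx).sum(),(w*yy).sum()])/w.sum()
    crop(d,x0,y0,x1,y1,12,name)
    print(cam,"centre",np.round(c,1),"L",L.round(1),"bubble",b.round(2),"offset mm",round(float((b-c)@u)*76/L,2))
import sys
k=sys.argv[1]; st()
bub("top",(285,162,325,186),f"pics/bt{k}.png");bub("side",(305,202,347,230),f"pics/bs{k}.png")
E
python3 bub.py 1
```

```text
t: 23.85
eef_pos: [607.6, 68.4, 95.0]
tcp_rot: [2.167, 2.238, 0.013]
force: [-2.2, 0.4, 10.0]
finger_gap: 38.1
t: 25.1
eef_pos: [607.6, 68.4, 95.0]
tcp_rot: [2.17, 2.241, 0.018]
force: [-3.1, 0.3, 10.0]
finger_gap: 38.2
25.1 [607.6  68.4  95. ] jaw 1.86 F [-3.1  0.3 10. ] T [-0.19  1.16 -0.12] gap 38.2
top centre [303.2 174.3] L 22.7 bubble [302.98 174.08] offset mm 0.73
side centre [324.3 216.3] L 25.7 bubble [323.76 215.95] offset mm 1.89
```

```bash
python3 - <<'E'
import cv2,numpy as np
a=cv2.imread("pics/bt1.png");b=cv2.imread("pics/bs1.png");w=max(a.shape[1],b.shape[1])
p=lambda i:cv2.copyMakeBorder(i,0,0,0,w-i.shape[1],0)
c=np.vstack([p(a),p(b)])[:600];print(c.shape);cv2.imwrite("pics/b1.png",np.vstack([p(a)[:264],p(b)]))
E
```

```text
(600, 504, 3)
```

View pics/b1.png

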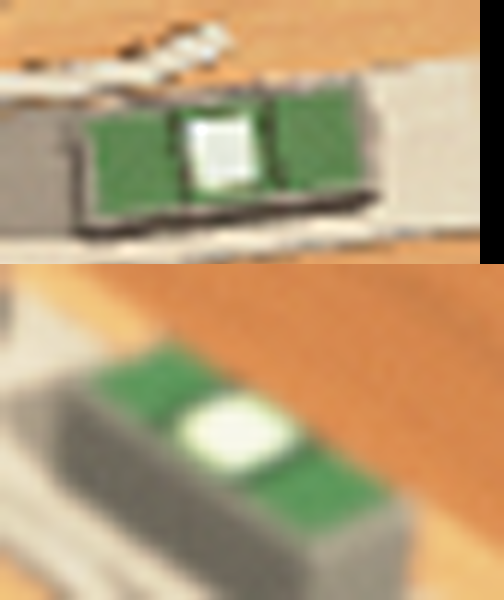

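```bash
python3 -m crank '[[1,0,0,-0.0014,-0.045],[1,0,0,-0.0014,-0.045],[1,0,0,-0.0013,0],[1,0,0,-0.0013,0],[1,0,0,-0.0013,0],[1,0,0,-0.0013,0],[1,0,0,-0.0013,0],[1,0,0,-0.0013,0],[1,0,0,-0.0013,0],[1,0,0,-0.0013,0]]' 60
python3 -m crank '[[1,0,0,-0.0013,0],[1,0,0,-0.0013,0],[1,0,0,-0.0013,0],[1,0,0,-0.0013,0],[1,0,0,-0.0013,0],[1,0,0,-0.0013,0],[1,0,0,-0.0013,0],[1,0,0,-0.0013,0],[1,0,0,-0.0013,0],[1,0,0,-0.0013,0]]' 60
python3 bub.py 2
python3 - <<'E'
import cv2,numpy as np
a=cv2.imread("pics/bt2.png");b=cv2.imread("pics/bs2.png");w=max(a.shape[1],b.shape[1])
p=lambda i:cv2.copyMakeBorder(i,0,0,0,w-i.shape[1],0)
cv2.imwrite("pics/b2.png",np.vstack([p(a)[:264],p(b)]))
# reference: same level flat on the counter in top0 (bubble = 0)
E
```

```text
t: 26.45
eef_pos: [607.6, 68.4, 94.7]
tcp_rot: [2.271, 2.142, 0.02]
force: [-2.9, 1.0, 11.0]
finger_gap: 38.5
t: 27.7
eef_pos: [607.6, 68.5, 94.6]
tcp_rot: [2.273, 2.145, 0.025]
force: [-2.3, 1.2, 9.3]
finger_gap: 38.4
27.7 [607.6  68.5  94.6] jaw -3.31 F [-2.3  1.2  9.3] T [-0.23  1.17 -0.14] gap 38.4
top centre [303.2 174.3] L 22.7 bubble [303.4  174.16] offset mm -0.64
side centre [324.4 216.6] L 25.1 bubble [324.   216.49] offset mm 1.29
```

View pics/b2.png

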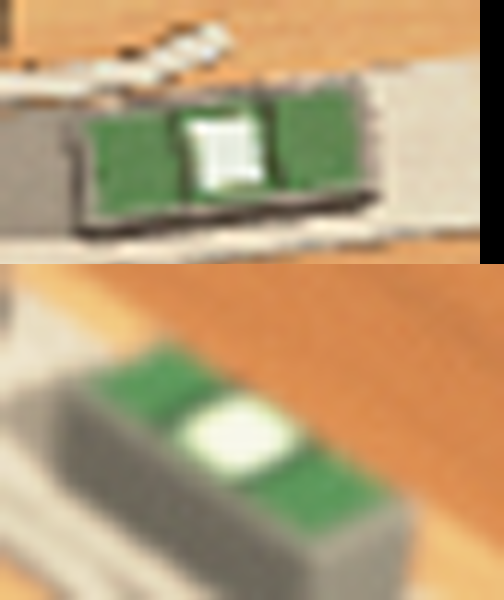

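```bash
sed -i 's/^import sys/if __name__!="__main__": raise SystemExit\nimport sys/' bub.py; python3 - <<'E'
import cv2,numpy as np
src=open('bub.py').read().split("if __name__")[0]
exec(src)
real=manip.camera
for cam,roi in(("top",(272,228,318,252)),("side",(226,244,275,280))):
    im=cv2.imread(f"pics/{cam}0.png")[:,:,::-1].copy()
    class M: camera=staticmethod(lambda n:{"img":im})
    manip=M
    bub(cam,roi,f"pics/ref_{cam}.png")
E
```

```text
top centre [292.4 238.2] L 21.7 bubble [292.56 238.34] offset mm -0.35
side centre [248.5 258. ] L 25.1 bubble [248.35 258.05] offset mm 0.24
```

```bash
python3 - <<'E'
exec(open('bub.py').read().split("if __name__")[0])
st();bub("top",(285,162,325,186),"pics/bt3.png");bub("side",(305,202,347,230),"pics/bs3.png");s=st()
print(manip.sign_off())
E
```

```text
27.8 [607.6  68.5  94.6] jaw -3.31 F [-1.7  1.   9.3] T [-0.18  1.17 -0.06] gap 38.7
top centre [303.2 174.3] L 22.7 bubble [303.39 174.16] offset mm -0.6
side centre [324.3 216.3] L 25.6 bubble [323.76 216.14] offset mm 1.57
27.9 [607.6  68.5  94.7] jaw -3.31 F [-2.8  1.5  9.5] T [-0.23  1.2  -0.09] gap 38.5
the job is handed in; nothing more can be done
None
```

The job is handed in at 27.9 s, with the bubble centred to within about 1.5 mm and the gripper still holding the knob pressed down.

- **Level:** I picked the middle of the three levels, which measured about 200 × 44 mm. I slid it fork first between the rails until it stopped against the stem. The tail-to-knob distance then measured 175 mm from the top camera and 178 mm from the side camera, where 176 mm means fully home. I did not measure it again after turning.
- **Knob:** I gripped it, pressed it down about 3.4 mm at 8–11 N while the bubble was still about 10 mm off centre, and turned it clockwise about 0.87 rad.
- **Last checks:** Downward push was about 9.5 N, and the knob was still gripped (38.5 mm opening).
- **Disagreement:** The cameras did not agree on the bubble. The top camera read −0.6 mm and the side camera +1.6 mm (about −0.3 and +1.3 mm after correcting for the level lying on the counter). Both are inside the roughly 2.7 mm margin to the marks, and in the top view the bubble sits midway between them.

I never went near the bottle, the tin or the wooden box, though I took no final picture of them.

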